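Change the bench fixture over from sleeves to adapters

ROBOT

A 6-joint arm with a two-finger parallel gripper is mounted at the origin on a cart in front of the work surface, level with it; the furniture and walls round the work are solid. World frame = base frame: x ahead of the robot, y to its left, z up, the work surface at z = 0. Lengths are in m, angles in rad, forces in N, time in s.
With the tool pointing down it reaches from about 0.3 to 1 m from the base axis. Payload 5.1 kg.
Tool frame: the origin (TCP) lies at the very end of the fingers, on their centre line; the grasp point (between the pads) lies 19 mm behind it; z points along the fingers, y is the line along which they close (so a half turn about z gives the same grasp; the last joint's range is limited). The gripper opens to 95 mm and grips with 3 to 60 N. Pads are 20 mm wide; open, the fingers measure 119 mm over their backs; the gripper's body (75 mm by 180 mm) begins 59 mm behind the grasp point.
Start: joints at [-1.407, 0.124, 1.65, -0, 1.367, -0.083], TCP at [0.159, -0.63, 0.215] pointing down, gripper open.
Joint ranges: [-2.61, 2.61], [-1.02, 2.33], [0.03, 2.71], [-1.35, 4.49], [0.32, 2.68], [-2.91, 2.91]. Speed limits (rad/s): [2.57, 2.57, 3.14, 3.14, 3.14, 3.14].

INTERFACE

Orientations are given as a rotation vector (axis times angle).
In Python, from station import bot gives the robot as it stands.
- The arm moves only by the shell command python3 -m creep 'ROWS' [FORCE]. ROWS is JSON, one flat list of numbers, 5 for each row, row after row: the opening, from 0 (shut) to 1 (fully open), then the shift along the world's x, y, z as a fraction of full scale, then the turn about the world's z as a fraction of full scale. In form: [gripper, dx, dy, dz, roll, gripper, dx, dy, dz, roll, ...]. A call has 1 to 8 rows; each row shifts and turns the commanded pose from where the row before left it; what a row does not reach is not made up. Full scale, the value 1, is 0.025 m for a shift and 0.12 rad for a turn. A row lasts 1/12 s, in which the tool goes at most 41.7 mm and 7.16 degrees, less where a joint would pass 70% of its speed; a pose out of reach is approached as far as the arm can. A call with a number of a shift or a turn outside -1 to 1 is refused whole. A call with a gripper value outside its range is refused whole. The fingers move at their own pace and stop on an object; FORCE is the grip in N (left out, the last holds). Time passes only in rows, so rows that do not move let the fingers close. It gives the time, the measured TCP pose, the force, the opening and the grip force at its end, in the units of the state.
- bot.get_state(): the state, without advancing time (a new reading comes with each control period).
- bot.camera(name): name is "scene" or "top" or "wrist"; returns a dict with "color" (420x560x3 uint8, blue, green, red), "intrinsics" (3x3 intrinsics, pixels), "D" ([k1, k2, p1, p2, k3] as OpenCV has them; the pictures are not rectified), "rvec" (rotation vector, rad) and "tvec" (3), from world to camera coordinates, as OpenCV has them. Camera axes: x right, y down, z forward; pixel columns grow to the right and rows downward; lengths in m; the calibration is good to about 2 mm. A picture is of the moment at which its call begins. There is no depth.
- bot.finish_job(): hands the job in; it is judged then, once.
The state is a dict: "time_s": time; "joint_pos": joint angles; "joint_velocities": joint speeds; "joint_efforts": joint torques, N m; "eef_pos": TCP position; "eef_rot": TCP orientation; "contact_force": force on the tool from outside, world axes, zero at the start; "ft_torque": the same for the moment, N m; "width": opening from 0.0 (shut) to 1.0 (fully open); "gripper_force": force on a finger pad.
Only numpy, scipy, OpenCV 4.12 (cv2) and the standard library are available. Lean on these libraries where they do the work, as an engineer would, in place of code of your own. Each camera call takes 0.05 s, during which the arm holds its last target. There are 200 camera calls.

TASK

Change the steel work base over from sleeves to adapters: stand the sleeve upright in the kraft tray, let the two aluminium plates change places so that the nest plate is fully down on the work base's dowels and the spigot plate on the storage block's, and stand the adapter upright in the nest. The cork mat is free for parking a plate; leave the spark plug and feeler gauge where they are.

Things in the scene. Friction and masses are not known exactly. Their poses are not given: they have to be found in the camera images.
- work_base: Dark steel sub-plate bolted down, 100 (x) x 170 (y) x 18 mm; plates seat on its four round pads, 22 mm above the bench. Two upright steel dowels, 12 mm thick, at y = +54 and -54 mm rise 17 mm above the seat: 7 mm full, then a bullet nose 5 mm across at the tip. Origin: centre of its underside, on the bench; z up. The spigot plate sits on it at the start.
- storage_block: Plywood block, 94 (x) x 160 (y) x 20 mm, fixed, with two 2 mm aluminium strips on top: the seat, 22 mm above the bench. Two dowels like the work base's (at y = +54 and -54 mm, tips 17 mm above the seat). Origin: centre of its underside, on the bench; z up. The nest plate sits on it at the start.
- kraft_tray: Open brown cardboard tray, fixed, 150 (x) x 239 (y) mm outside, 114 x 216 mm inside, flat foam floor 33 mm and wall rim 56 mm above the bench. Origin: centre of its underside, on the bench; z up. The adapter stands on the foam in the +y half (tray's frame) at the start; the -y half is free for the sleeve.
- cork_mat: Brown cork mat, 112 (x) x 172 (y) x 4 mm, fixed flat on the bench, empty at the start: the free spot to park a plate. Origin: centre of its underside, on the bench; z up. (Over the bench, from 0.59 m ahead of the robot's base outward, hangs a wide shelf, its underside 0.71 m above the bench: keep the wrist below it.)
- spigot_plate: Aluminium plate, 84 (x) x 140 (y) x 12 mm, 0.4 kg, two 14.5 mm through holes at y = +54 and -54 mm; in its middle an upright steel spigot 38 mm thick, 44 mm tall (top 6 mm bevelled) to grip it by; the sleeve stands over it at the start. Fits the dowels either way round; seated, the dowel tips stand 5 mm above the plate. Origin: centre of its underside; z up.
- nest_plate: Aluminium plate with the same outline and holes (84 x 140 x 12 mm, 14.5 mm at y = +54 and -54 mm), 0.45 kg; in its middle a steel ring (the nest), 63 mm outside, 26 mm tall above the plate, bore 53 mm flaring to 60 mm in the top 8 mm; its floor is the plate's top. Grip round the ring. Fits the dowels either way round. Origin: centre of its underside; z up.
- sleeve: Plain grey steel tube, 58 mm outside, bore 45 mm, 76 mm tall, 0.28 kg; at the start upright over the spigot, lower rim 2 mm above the plate on three buttons. Grip it across the outside near the top. (Similar tubes and fittings at the back of the bench are not meant.) Origin: centre of its lower end; z along the tube, up.
- adapter: tall grey steel adapter, 120 mm tall, 0.4 kg: a foot 47 mm across and 43 mm tall, a thin waist (26 mm), and a head 38 mm across from 72 mm up to the top. Stands upright on its foot in the kraft tray at the start; grip it by the head. Origin: centre of its foot's underside; z up
- spark_plug: Spark plug with a white insulator, 21 x 70 x 19 mm, lying behind the work; not part of the job. Origin: centre of its underside.
- feeler_gauge: Folded feeler gauge, light grey, 42 x 99 x 14 mm, lying behind the work; not part of the job. Origin: centre of its underside.
Things that resemble listed ones, but are neither listed nor needed, are in the scene too. What is shaped like the adapter but purple or yellow is not meant.

How it is judged:
At the end, for the whole second after the job is handed in: Nest plate on the work base, spigot plate on the storage block, each down over both dowels (2.5 mm high, 5 mm, 0.06 rad); adapter upright on the nest's floor (4 mm high, 6 mm, 0.07 rad); sleeve upright (0.1 rad) on the tray's foam (7 mm); all at rest (horizontal distance between nest_plate and work_base below 0.005 m and z of nest_plate in the frame of work_base below 0.0245 m and angle between the y axis of nest_plate and the y axis of work_base, either way round below 0.06 rad and angle between each of nest_plate, spigot_plate's own z axis and vertical below 0.04 rad and horizontal distance between spigot_plate and storage_block below 0.005 m and z of spigot_plate in the frame of storage_block below 0.0245 m and angle between the y axis of spigot_plate and the y axis of storage_block, either way round below 0.06 rad and horizontal distance between adapter and nest_plate below 0.006 m and z of adapter in the frame of nest_plate below 0.016 m and angle between adapter's own z axis and vertical below 0.07 rad and x of sleeve in the frame of kraft_tray between -0.04 and 0.04 m and y of sleeve in the frame of kraft_tray between -0.09 and 0.09 m and z of sleeve in the frame of kraft_tray below 0.04 m and angle between sleeve's own z axis and vertical below 0.1 rad and linear speed of each of nest_plate, spigot_plate, adapter, sleeve below 0.02 m/s); the robot touches nothing.
It fails at once if the spark plug or the feeler gauge is moved by more than 25 mm (distance of any of spark_plug, feeler_gauge from where it was at the start of the episode above 0.025 m).
It also fails if it takes over 141 s, if anything falls off the work surface, if the arm or the gripper's body presses on something with over 40 N, if the wrist force passes 120 N, or if a joint passes its speed limit or range.

## Working session

There is one attempt and no reset: what is moved stays moved. The work goes in short steps, Python scripts to look and compute and a shell command to move; the robot and the scene stay as the last step left them, time stands still between calls to the robot, and variables do not carry over. Pictures are saved under pics/ and viewed, at most 14 in all, crops included, and the job is handed in when it is done.

```bash
mkdir -p pics; ls
python3 - <<'E'
from station import bot
import cv2,numpy as np
s=bot.get_state();print(s)
for n in("scene","top","wrist"):
    c=bot.camera(n);cv2.imwrite(f"pics/{n}0.png",c["color"]);print(n,c["intrinsics"],c["D"],c["rvec"],c["tvec"])
E
```

```text
pics
{'time_s': 0.0, 'joint_pos': array([-1.40660309e+00,  1.24483689e-01,  1.65163879e+00,  2.89938590e-05,
        1.36747926e+00, -8.26053870e-02]), 'joint_velocities': array([ 0.00238479, -0.00106441, -0.00098935, -0.00034211, -0.00107216,
        0.00099947]), 'joint_efforts': array([-1.01048929e-03, -4.17614222e+01, -3.59927595e+01,  7.73872202e-02,
        4.92205750e-02, -1.88230492e-04]), 'eef_pos': array([ 0.15866992, -0.62969428,  0.21342171]), 'eef_rot': array([-3.11571170e+00, -3.86430855e-01,  8.40915644e-05]), 'contact_force': array([ 0.07217171, -0.69929037, -0.83930629]), 'ft_torque': array([-0.02329826,  0.03190129, -0.02377889]), 'gripper_force': 0.0, 'width': 0.9986199093016167}
scene [[443.57918752   0.         279.33124156]
 [  0.         443.57918752 209.33837557]
 [  0.           0.           1.        ]] [-0.0164836  0.         0.         0.         0.       ] [ 1.17855047 -1.91922237  1.23769777] [0.30801859 0.31368497 0.78575727]
top [[456.55354412   0.         281.14957529]
 [  0.         456.55354412 207.51649747]
 [  0.           0.           1.        ]] [-0.05877469  0.          0.          0.          0.        ] [ 2.16788369 -2.12276076  0.17487376] [0.0102066  0.67636131 1.13862038]
wrist [[304.38455729   0.         278.40623018]
 [  0.         304.38455729 208.6783231 ]
 [  0.           0.           1.        ]] [-0.03954506  0.          0.          0.          0.        ] [-2.31767993  1.80600458  0.22600631] [-0.64905236 -0.02706899  0.38744166]
```

View pics/top0.png

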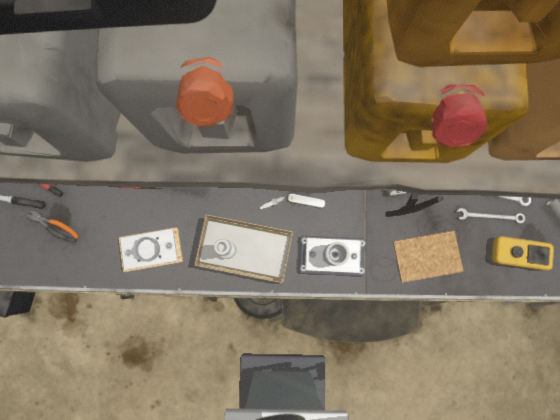

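View pics/scene0.png

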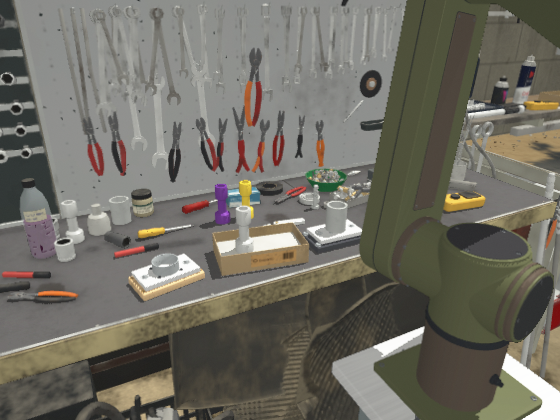

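The top view shows, left to right, the nest plate (148,248), tray with adapter (225,247), work base with spigot plate and sleeve (336,254), and the mat (430,256). In the scene view:
- **Adapter candidates:** grey in tray (244,230), purple (222,205), yellow (245,195), and a pale fitting at the back (70,222). I choose the grey one in the tray.
- **Sleeve candidates:** on the plate (336,217), back tubes (120,210) and (65,250). I choose the one on the plate.

```bash
cat > h.py <<'E'
from station import bot
import cv2,numpy as np
from scipy.spatial.transform import Rotation as Rt
def cam(n,save=None):
    c=bot.camera(n)
    if save: cv2.imwrite(f"pics/{save}.png",c["color"])
    return c
def proj(c,P):
    return cv2.projectPoints(np.array(P,float).reshape(-1,3),c["rvec"],c["tvec"],c["intrinsics"],np.array(c["D"]))[0].reshape(-1,2)
def ray(c,uv,z):
    uv=np.array(uv,float).reshape(-1,1,2)
    n=cv2.undistortPoints(uv,c["intrinsics"],np.array(c["D"])).reshape(-1,2)
    R=cv2.Rodrigues(np.array(c["rvec"]))[0];o=-R.T@np.array(c["tvec"]).ravel()
    d=np.c_[n,np.ones(len(n))]@R
    return o+d*((z-o[2])/d[:,2])[:,None]
def yaw(s=None):
    s=s or bot.get_state();M=Rt.from_rotvec(s["eef_rot"]).as_matrix()
    return np.arctan2(M[1,1],M[0,1])  # direction of closing line
def crop(c,x0,y0,w,h,k,name):
    cv2.imwrite(f"pics/{name}.png",cv2.resize(c["color"][y0:y0+h,x0:x0+w],None,fx=k,fy=k,interpolation=cv2.INTER_CUBIC))
E
python3 - <<'E'
from h import *
c=cam("top");crop(c,110,190,200,110,4,"t1");crop(c,270,190,200,110,4,"t2")
print(proj(c,[[0,0,0],[.5,0,0],[.5,.3,0],[.159,-.63,.2]]))
R=cv2.Rodrigues(c["rvec"])[0];print(-R.T@c["tvec"])
print("yaw",yaw(),ray(c,[[148,248]],.03),ray(c,[[336,254]],.1),ray(c,[[225,247]],.15),ray(c,[[430,256]],0))
w=cam("wrist")
E
```

```text
[[285.15722919 473.09189732]
 [288.77292406 275.93943003]
 [176.37939142 273.42781418]
 [572.2327828  434.05549055]]
[0.49346373 0.03302681 1.22858779]
yaw -1.324061969161154 [[0.56417358 0.37182204 0.03      ]] [[ 0.55538254 -0.11299286  0.1       ]] [[0.56366135 0.15568426 0.15      ]] [[ 0.56008768 -0.38150567  0.        ]]
```

View pics/t1.png

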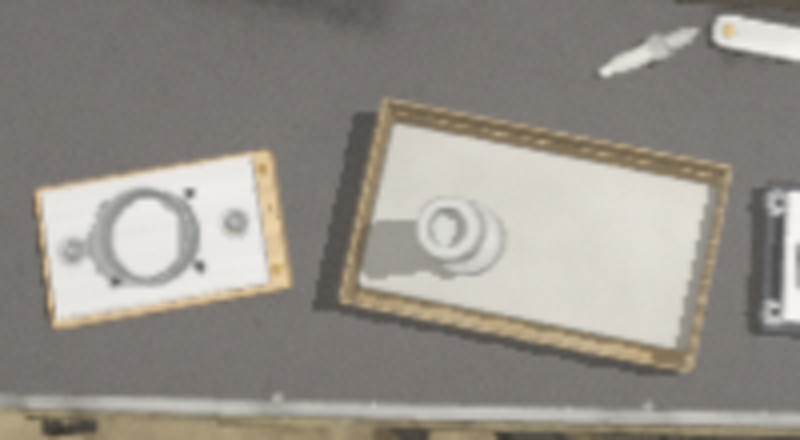

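View pics/t2.png

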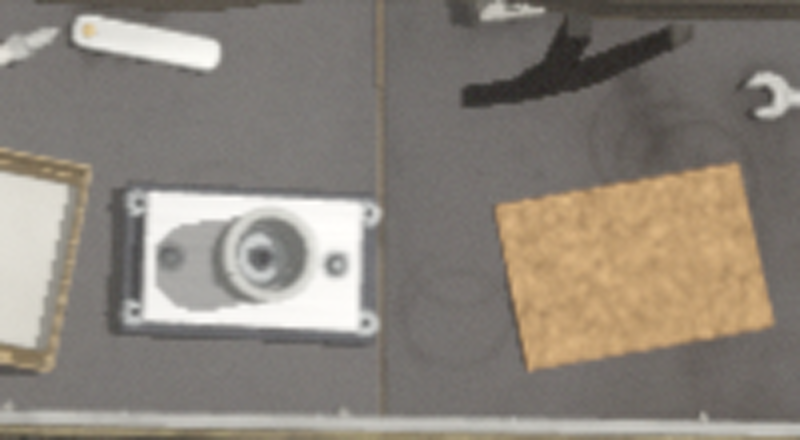

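The crops confirm the choices. In t2 the steel tube stands over the spigot at (263,257). In t1 the grey adapter's head is in the tray at (445,228), and the nest ring is at (147,237). Now I turn the pixels into positions.

```bash
cat > m0.py <<'E'
from h import *
c=cam("top")
t1=lambda p:np.array(p)/4-.375+[110,190]   # undo cv2.resize centre offset
t2=lambda p:np.array(p)/4-.375+[270,190]
def ang(v): return (np.arctan2(v[1],v[0]))
def show(n,P,ax):  # ax: vector along object's +-y
    a=ang(ax[:2]) - np.pi/2; a=(a+np.pi/2)%np.pi-np.pi/2
    print(n,np.round(P,4),"x-axis yaw",round(a,3))
s=ray(c,t2([263,257]),.112)[0];print("sleeve",s)
a=ray(c,t1([445,228]),.153)[0];print("adapter",a)
d=ray(c,t2([[171,257],[338,264]]),.037);show("work",d.mean(0),d[0]-d[1]);print(np.linalg.norm(d[0]-d[1]))
d=ray(c,t1([[74,250],[236,221]]),.037);show("stor",d.mean(0),d[0]-d[1]);print(np.linalg.norm(d[0]-d[1]))
r=ray(c,t1([[386,100],[730,165],[690,370],[342,300]]),.056);show("tray",r.mean(0),(r[0]+r[3]-r[1]-r[2]));print(np.linalg.norm(r-np.roll(r,1,0),axis=1))
r=ray(c,t2([[497,206],[738,164],[773,325],[528,370]]),.004);show("mat",r.mean(0),(r[0]+r[3]-r[1]-r[2]))
# spigot top & pads for check
# grey circle fits of ring and sleeve from scene camera cross-check
k=cam("scene");print("scene px of",proj(k,[s,a]))
crop(k,200,190,180,100,4,"s1")
E
python3 m0.py
```

```text
sleeve [ 0.5549992  -0.10990805  0.112     ]
adapter [0.56413154 0.16508623 0.153     ]
work [ 0.5567 -0.114   0.037 ] x-axis yaw -0.022
0.10915123679675207
stor [0.5625 0.3688 0.037 ] x-axis yaw 0.201
0.10748348442856694
tray [0.5686 0.1181 0.056 ] x-axis yaw -0.17
[0.13130255 0.22674973 0.13327516 0.22633357]
mat [ 0.5596 -0.3755  0.004 ] x-axis yaw 0.189
scene px of [[334.77642832 204.31178518]
 [241.5395691  207.8996588 ]]
```

View pics/s1.png

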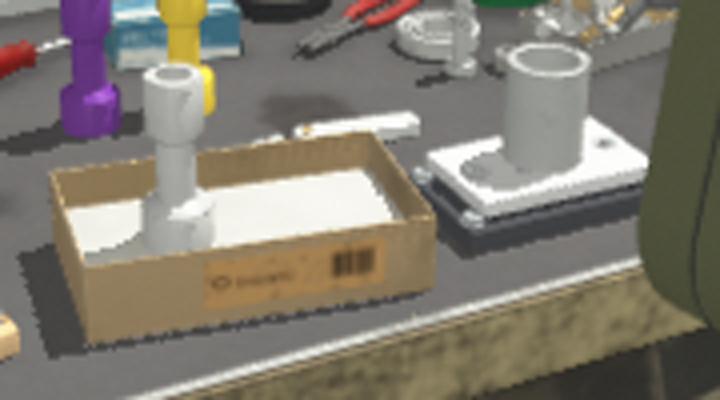

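The scene crop agrees: sleeve top at (547,60) and adapter head at (175,75), each within about 2 px of the projected top-view estimate. Starting to move.

```bash
python3 -m creep '[1,0.66,0.86,0.2,0.45,1,0.66,0.86,0.2,0.45,1,0.66,0.86,0.2,0.45,1,0.66,0.86,0.1,0.45,1,0.66,0.86,0.1,0.45,1,0.66,0.86,0,0.45,1,0.66,0.86,0,0.45,1,0.66,0.86,0,0.45]' 30; python3 -c "
from h import *
print(yaw())"
```

```text
time_s: 1.02
eef_pos: [0.2914, -0.4572, 0.2349]
eef_rot: [2.961, 1.049, 0.0]
contact_force: [0.8, -0.7, -0.1]
width: 1.002
gripper_force: 0.0
-0.8895190099366673
```

```bash
R='see rows below'; python3 -m creep '[1,0.66,0.86,0,0.45,1,0.66,0.86,0,0.45,1,0.66,0.86,0,0.45,1,0.66,0.86,0,0.45,1,0.66,0.86,0,0.45,1,0.66,0.86,0,0.45,1,0.66,0.86,0,0.45,1,0.66,0.86,0,0.45]' >/dev/null;  python3 -m creep '[1,0.66,0.86,0,0.45,1,0.66,0.86,0,0.45,1,0.66,0.86,0,0.45,1,0.66,0.86,0,0.45,1,0.66,0.86,0,0.45,1,0.66,0.86,0,0.45,1,0.66,0.86,0,0.45,1,0.66,0.86,0,0.45]'; python3 -c "
from h import *
print(yaw());c=cam('wrist','w1');s=bot.get_state();print(proj(c,[[.556,-.112,.112],[.556,-.112,.034],s['eef_pos']]))
R=cv2.Rodrigues(c['rvec'])[0];print(-R.T@c['tvec'])"
```

```text
time_s: 2.35
eef_pos: [0.5555, -0.1131, 0.2348]
eef_rot: [2.249, 2.193, 0.0]
contact_force: [0.0, -0.7, 0.2]
width: 1.003
gripper_force: 0.0
-0.02517331950614132
[[278.81497003 202.75742398]
 [278.70784695 188.33437669]
 [281.64719628 246.47728121]]
[ 0.55719753 -0.04409353  0.40288274]
```

View pics/w1.png

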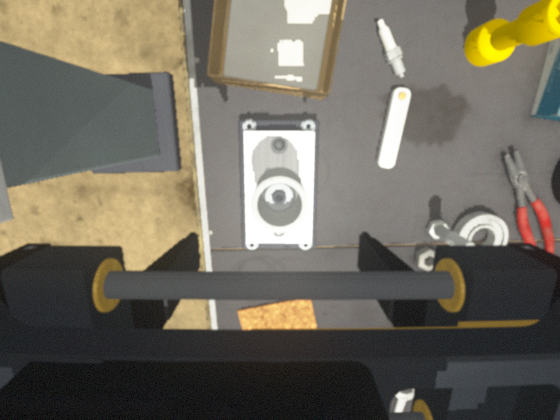

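The wrist view shows the sleeve rim at (279,203), exactly where predicted, with the dowels at (279,144) and (279,232). I'll descend, grip and lift.

```bash
python3 -m creep '[1,0,0.04,-1,0,1,0,0,-1,0,1,0,0,-1,0,1,0,0,-1,0,1,0,0,-1,0,1,0,0,-0.8,0,1,0,0,-0.4,0,1,0,0,0,0]' 30; python3 -m creep '[0,0,0,0,0,0,0,0,0,0,0,0,0,0,0,0,0,0,0,0,0,0,0,0,0,0,0,0,0,0]' 30
```

```text
time_s: 3.07
eef_pos: [0.5527, -0.1128, 0.0767]
eef_rot: [-2.249, -2.187, 0.004]
contact_force: [-0.1, 0.7, -0.5]
width: 1.002
gripper_force: 0.0
time_s: 3.57
eef_pos: [0.5552, -0.1134, 0.0804]
eef_rot: [2.251, 2.189, 0.001]
contact_force: [-0.6, 0.1, -1.1]
width: 0.635
gripper_force: 0.0
```

```bash
python3 -m creep '[0,0,0,0,0,0,0,0,0,0,0,0,0,0.05,0,0,0,0,0.15,0,0,0,0,0.3,0,0,0,0,0.5,0,0,0,0,0.5,0,0,0,0,0.5,0]' 30; python3 -m creep '[0,0,0,0.5,0,0,0,0,0.8,0,0,0,0,0.8,0,0,0,0,0.8,0,0,0,0,0.5,0,0,0,0,0.2,0,0,0,0,0,0]'
```

```text
time_s: 4.23
eef_pos: [0.5548, -0.1134, 0.1313]
eef_rot: [2.252, 2.19, -0.0]
contact_force: [1.1, 0.2, -2.2]
width: 0.607
gripper_force: 29.9
time_s: 4.82
eef_pos: [0.5556, -0.1136, 0.2219]
eef_rot: [2.25, 2.188, 0.003]
contact_force: [0.6, 0.3, -2.2]
width: 0.606
gripper_force: 29.9
```

```bash
python3 -m creep '[0,0.02,0.5,0,-0.2,0,0.02,1,0,-0.2,0,0.02,1,0,-0.2,0,0.02,1,0,-0.2,0,0.02,1,0,-0.2,0,0.02,1,0,-0.2,0,0.02,1,0,0,0,0.02,0.6,0,0]' >/dev/null; python3 -m creep '[0,0,0,0,0,0,0,0,-0.5,0,0,0,0,-1,0,0,0,0,-1,0,0,0,0,-1,0,0,0,0,-1,0,0,0,0,-0.5,0,0,0,0,0,0]'; python3 -c "
from h import *
print(yaw())
cam('scene','s2')"
```

```text
time_s: 6.15
eef_pos: [0.555, 0.0632, 0.0892]
eef_rot: [-2.401, -2.017, 0.012]
contact_force: [-1.0, -0.2, -3.3]
width: 0.608
gripper_force: 29.9
-0.17317451828482738
```

```bash
python3 -m creep '[0,0.15,0,-0.2,0,0,0,0,-0.1,0,0,0,0,-0.1,0,0,0,0,-0.08,0,0,0,0,-0.04,0,0,0,0,0,0]'
```

```text
time_s: 6.7
eef_pos: [0.5625, 0.0643, 0.0818]
eef_rot: [2.404, 2.023, 0.0]
contact_force: [0.3, -0.2, -3.0]
width: 0.603
gripper_force: 29.9
```

```bash
python3 -m creep '[0,0,0,-0.06,0,0,0,0,-0.06,0,0,0,0,-0.04,0,0,0,0,-0.03,0,0,0,0,0,0]'
```

```text
time_s: 7.12
eef_pos: [0.5627, 0.0643, 0.0778]
eef_rot: [-2.404, -2.022, -0.0]
contact_force: [-2.1, 0.8, 3.0]
width: 0.604
gripper_force: 29.9
```

```bash
python3 -m creep '[1,0,0,0,0,1,0,0,0,0,1,0,0,0,0,1,0,0,0,0,1,0,0,0.3,0,1,0,0,1,0,1,0,0,1,0,1,0,0,1,0]' >/dev/null; python3 -m creep '[1,0,0,1,0.2,1,-0.05,-1,0.6,0.2,1,-0.05,-1,0.3,0.2,1,-0.05,-1,0,0.2,1,-0.05,-1,0,0.2,1,0,-1,0,0.25,1,0,-1,0,0,1,0,-1,0,0]';python3 -m creep '[1,0,0,0,0,1,0,0,0,0]'
python3 - <<'E'
from h import *
print(yaw());c=cam('top');crop(c,160,190,240,120,3,'t3');w=cam('wrist');g=cv2.resize(w['color'][60:280,180:400],None,fx=2.6,fy=2.6);cv2.imwrite('pics/w2.png',g)
E
```

```text
time_s: 8.45
eef_pos: [0.5575, -0.112, 0.2077]
eef_rot: [2.245, 2.196, 0.001]
contact_force: [0.7, -0.7, 0.5]
width: 0.999
gripper_force: 0.0
time_s: 8.62
eef_pos: [0.5575, -0.1117, 0.2074]
eef_rot: [2.248, 2.194, 0.001]
contact_force: [-0.2, -0.2, 0.2]
width: 0.998
gripper_force: 0.0
-0.024311697627302176
```

View pics/w2.png

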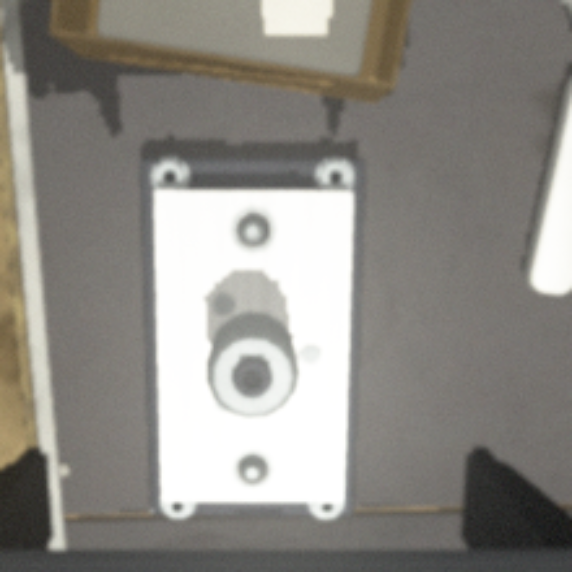

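The wrist crop shows the bare spigot at (252,376) and dowel tips at (253,231) and (252,469).

Run:
```python
from h import *
w=cam('wrist');f=lambda p:(np.array(p,float)+.5)/2.6-.5+[180,60]
d=ray(w,f([[253,231],[252,469]]),.038);print(d,d.mean(0),np.linalg.norm(d[0]-d[1]))
v=d[0]-d[1];print("yaw",np.arctan2(v[1],v[0])-np.pi/2)
print(ray(w,f([[252,376]]),.078))
print(bot.get_state()['eef_pos'])
```

```text
[[ 0.55725504 -0.05921655  0.038     ]
 [ 0.554371   -0.16485739  0.038     ]] [ 0.55581302 -0.11203697  0.038     ] 0.1056802004013533
yaw -0.02729363258597406
[[ 0.55581812 -0.11216966  0.078     ]]
[ 0.55755673 -0.1099704   0.20708243]
```

```bash
python3 -m creep '[1,-0.04,-0.05,-1,0,1,0,0,-1,0,1,0,0,-1,0,1,0,0,-1,0,1,0,0,-1,0,1,0,0,-1,0,1,0,0,-0.5,0,1,0,0,-0.2,0]' >/dev/null; python3 -m creep '[1,0,0,0,0,1,0,0,0,0,1,0,0,0,0]'
```

```text
time_s: 9.68
eef_pos: [0.558, -0.1123, 0.0414]
eef_rot: [2.243, 2.195, 0.003]
contact_force: [-0.1, 0.4, -0.4]
width: 1.0
gripper_force: 0.0
```

```bash
python3 -m creep '[1,-0.05,0,-0.08,0,0,0,0,0,0,0,0,0,0,0,0,0,0,0,0,0,0,0,0,0,0,0,0,0,0,0,0,0,0,0,0,0,0,0,0]' 50 >/dev/null; python3 -m creep '[0,0,0,0,0,0,0,0,0,0,0,0,0,0,0]'; python3 -c "
from h import *
print(np.mean([bot.get_state()['eef_pos']],0))"
```

```text
time_s: 10.6
eef_pos: [0.5554, -0.1121, 0.0374]
eef_rot: [2.246, 2.197, 0.0]
contact_force: [1.1, -0.1, -0.2]
width: 0.395
gripper_force: 50.0
[ 0.55538803 -0.11207555  0.03739726]
```

```bash
python3 -m creep '[0,0,0,0.05,0,0,0,0,0.1,0,0,0,0,0.2,0,0,0,0,0.3,0,0,0,0,0.5,0,0,0,0,0.6,0,0,0,0,0.6,0,0,0,0,0.2,0]'; python3 -m creep '[0,0.02,-0.5,0.1,0.2,0,0.02,-1,0,0.2,0,0.02,-1,0,0.2,0,0.02,-1,0,0.2,0,0.02,-1,0,0.2,0,0.02,-1,0,0.2,0,0.02,-1,0,0.2,0,0.02,-1,0,0.2]'; python3 -m creep '[0,0,-1,0,0.2,0,0,-1,0,0,0,0,-1,0,0,0,0,-0.5,0,0,0,0,0,0,0,0,0,0,0,0]'
python3 - <<'E'
from h import *
print(yaw());w=cam('wrist','w3')
E
```

```text
time_s: 11.27
eef_pos: [0.5571, -0.1126, 0.1051]
eef_rot: [2.242, 2.194, 0.004]
contact_force: [0.4, -0.9, -4.2]
width: 0.394
gripper_force: 50.0
time_s: 11.93
eef_pos: [0.559, -0.3007, 0.1039]
eef_rot: [-2.023, -2.403, 0.0]
contact_force: [-0.0, -0.4, -5.1]
width: 0.394
gripper_force: 50.0
time_s: 12.43
eef_pos: [0.559, -0.387, 0.1035]
eef_rot: [-1.997, -2.424, -0.001]
contact_force: [0.5, -0.4, -5.2]
width: 0.394
gripper_force: 50.0
0.19281625317605944
```

View pics/w3.png

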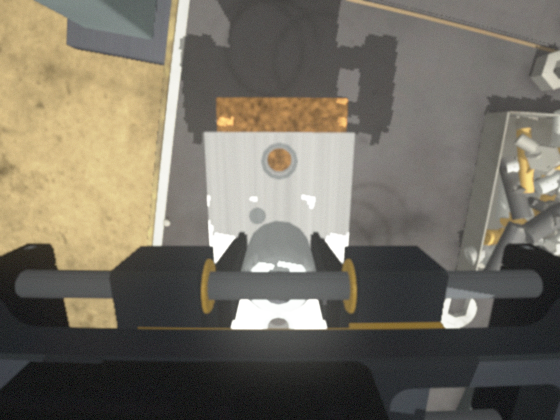

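The wrist view shows the plate held level and square over the mat, with its hole at (279,160). I'll lower it onto the mat.

```bash
python3 -m creep '[0,0,0.45,-0.5,0,0,0,0,-0.6,0,0,0,0,-0.6,0,0,0,0,-0.6,0,0,0,0,-0.5,0,0,0,0,-0.25,0,0,0,0,-0.1,0,0,0,0,0,0]'; python3 -m creep '[0,0,0,-0.06,0,0,0,0,-0.06,0,0,0,0,-0.04,0,0,0,0,0,0]'
```

```text
time_s: 13.15
eef_pos: [0.5588, -0.3756, 0.0236]
eef_rot: [-1.995, -2.425, 0.0]
contact_force: [-0.1, -0.7, -5.0]
width: 0.394
gripper_force: 50.0
time_s: 13.48
eef_pos: [0.5595, -0.3761, 0.0214]
eef_rot: [1.995, 2.425, 0.0]
contact_force: [0.3, 0.0, -4.2]
width: 0.394
gripper_force: 50.0
```

```bash
python3 -m creep '[0,0,0,-0.06,0,0,0,0,-0.04,0,0,0,0,0,0]'
```

```text
time_s: 13.73
eef_pos: [0.5596, -0.3761, 0.0194]
eef_rot: [1.995, 2.426, -0.0]
contact_force: [-1.3, 1.1, 0.7]
width: 0.392
gripper_force: 50.0
```

```bash
python3 -m creep '[1,0,0,0,0,1,0,0,0,0,1,0,0,0,0,1,0,0,0.2,0,1,0,0,1,0,1,0,0,1,0,1,0,0,1,0,1,0,0.3,1,0]' >/dev/null; python3 -m creep '[1,0,1,1,0,1,0,1,1,0,1,0,1,1,0,1,0,1,0.6,0,1,0,1,0,0,1,0,1,0,0,1,0,1,0,0,1,0,1,0,0]';python3 -m creep '[1,0,1,0,0,1,0,1,0,0,1,0,1,0,0,1,0,1,0,0,1,0,1,0,0,1,0,1,0,0,1,0,1,0,0,1,0,1,0,0]' >/dev/null; python3 -m creep '[1,0,1,0,0,1,0,1,0,0,1,0,1,0,0,1,0,1,0,0,1,0,1,0,0,1,0,1,0,0,1,0,1,0,0,1,0,1,0,0]'; python3 -m creep '[1,0,1,0,0,1,0,1,0,0,1,0,1,0,0,1,0,1,0,0,1,0,1,0,0,1,0,0.3,0,0,1,0,0,0,0,1,0,0,0,0]'
python3 - <<'E'
from h import *
print(yaw());w=cam('wrist','w4');g=cv2.resize(w['color'][20:300,160:420],None,fx=2,fy=2);cv2.imwrite('pics/w4.png',g)
E
```

```text
time_s: 15.07
eef_pos: [0.5594, -0.1672, 0.2144]
eef_rot: [1.995, 2.425, 0.001]
contact_force: [-0.6, 0.2, -0.0]
width: 0.996
gripper_force: 0.0
time_s: 16.4
eef_pos: [0.5593, 0.233, 0.2142]
eef_rot: [1.995, 2.426, 0.002]
contact_force: [0.4, 0.9, -0.2]
width: 0.999
gripper_force: 0.0
time_s: 17.07
eef_pos: [0.5593, 0.3639, 0.2136]
eef_rot: [1.995, 2.426, -0.001]
contact_force: [-0.7, 0.2, -0.9]
width: 1.001
gripper_force: 0.0
0.19456026906190735
```

View pics/w4.png

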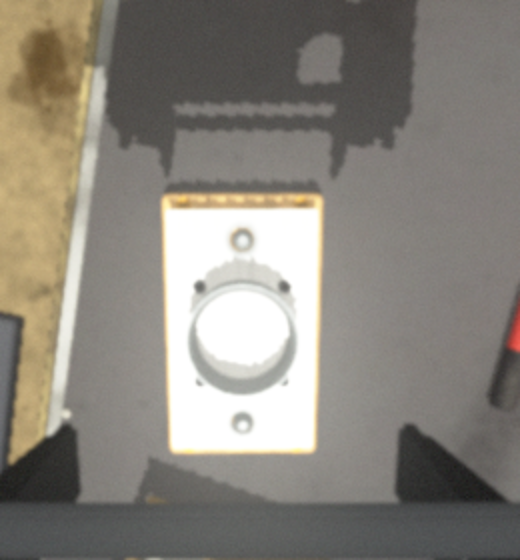

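The wrist crop shows dowels at (242,239) and (243,423), and the ring at (243,338).

Run:
```python
from h import *
w=cam('wrist');f=lambda p:(np.array(p,float)+.5)/2-.5+[160,20]
d=ray(w,f([[242,239],[243,423]]),.038);print(d.mean(0),np.linalg.norm(d[0]-d[1]))
v=d[0]-d[1];print("yaw",np.arctan2(v[1],v[0])-np.pi/2)
print(ray(w,f([[243,338]]),.060))
print(bot.get_state()['eef_pos'])
```

```text
[0.5610023  0.37108299 0.038     ] 0.10669683496388471
yaw 0.20107179218018123
[[0.5606923  0.37303172 0.06      ]]
[0.55945582 0.36307723 0.21358186]
```

```bash
python3 -m creep '[1,0.06,0.3,-1,0.05,1,0,0,-1,0,1,0,0,-1,0,1,0,0,-1,0,1,0,0,-1,0,1,0,0,-1,0,1,0,0,-0.5,0,1,0,0,-0.3,0]' >/dev/null; python3 -m creep '[1,0,0,-0.15,0,1,0,0,0,0,1,0,0,0,0]'
```

```text
time_s: 18.08
eef_pos: [0.5618, 0.3721, 0.0413]
eef_rot: [1.988, 2.431, 0.004]
contact_force: [-0.5, 0.1, -0.3]
width: 1.0
gripper_force: 0.0
```

```bash
python3 -m creep '[1,0,0,-0.16,0,1,0,0,0,0,0,0,0,0,0,0,0,0,0,0,0,0,0,0,0,0,0,0,0,0,0,0,0,0,0,0,0,0,0,0]' 55; python3 -m creep '[0,0,0,0,0,0,0,0,0,0,0,0,0,0.05,0,0,0,0,0.1,0,0,0,0,0.2,0,0,0,0,0.5,0,0,0,0,0.8,0,0,0,0,1,0]'
```

```text
time_s: 18.75
eef_pos: [0.5606, 0.3717, 0.0357]
eef_rot: [-1.988, -2.432, 0.001]
contact_force: [-1.4, 0.0, -1.4]
width: 0.655
gripper_force: 55.0
time_s: 19.42
eef_pos: [0.5592, 0.3708, 0.1008]
eef_rot: [-1.987, -2.431, 0.007]
contact_force: [0.2, 0.2, -4.9]
width: 0.656
gripper_force: 55.0
```

```bash
python3 -m creep '[0,0,0,1,0,0,0,0,1,0,0,0,0,1,0,0,0,0,0.8,0,0,0,-0.5,0.3,0,0,0,-1,0,0,0,0,-1,0,0,0,0,-1,0,0]'; python3 -m creep '[0,-0.02,-1,0,-0.2,0,-0.02,-1,0,-0.2,0,-0.02,-1,0,-0.2,0,-0.02,-1,0,-0.2,0,-0.02,-1,0,-0.2,0,-0.02,-1,0,-0.2,0,-0.02,-1,0,-0.2,0,-0.02,-1,0,-0.2]'; python3 -m creep '[0,-0.02,-1,0,-0.2,0,-0.02,-1,0,-0.1,0,0,-1,0,0,0,0,-1,0,0,0,0,-1,0,0,0,0,-1,0,0,0,0,-1,0,0,0,0,-0.8,0,0]'; python3 -m creep '[0,0,0,0,0,0,0,0,0,0,0,0,0,0,0]'
python3 - <<'E'
from h import *
print(yaw());w=cam('wrist');g=cv2.resize(w['color'][20:300,160:420],None,fx=2,fy=2);cv2.imwrite('pics/w5.png',g)
E
```

```text
time_s: 20.08
eef_pos: [0.56, 0.2825, 0.2042]
eef_rot: [-1.988, -2.433, 0.002]
contact_force: [0.1, 0.5, -4.9]
width: 0.657
gripper_force: 55.0
time_s: 20.75
eef_pos: [0.5556, 0.0823, 0.2039]
eef_rot: [-2.214, -2.228, 0.002]
contact_force: [0.6, -0.5, -5.0]
width: 0.657
gripper_force: 55.0
time_s: 21.42
eef_pos: [0.5544, -0.113, 0.2039]
eef_rot: [-2.253, -2.189, 0.002]
contact_force: [-0.1, 0.6, -5.9]
width: 0.663
gripper_force: 55.0
time_s: 21.67
eef_pos: [0.555, -0.1107, 0.204]
eef_rot: [-2.252, -2.189, 0.0]
contact_force: [0.2, -0.3, -4.4]
width: 0.659
gripper_force: 55.0
-0.02848714145235549
```

```bash
python3 -m creep '[0,0.01,-0.02,-0.5,0,0,0,0,-1,0,0,0,0,-1,0,0,0,0,-1,0,0,0,0,-1,0,0,0,0,-0.8,0,0,0,0,-0.3,0,0,0,0,0,0]' >/dev/null; python3 -m creep '[0,0,0,0,0,0,0,0,0,0]'
python3 - <<'E'
from h import *
print(yaw());w=cam('wrist');g=cv2.resize(w['color'][20:300,160:420],None,fx=2,fy=2);cv2.imwrite('pics/w5.png',g)
E
```

```text
time_s: 22.55
eef_pos: [0.5574, -0.1114, 0.0662]
eef_rot: [2.25, 2.189, 0.002]
contact_force: [0.0, 0.3, -4.6]
width: 0.661
gripper_force: 55.0
-0.027556582560388072
```

View pics/w5.png

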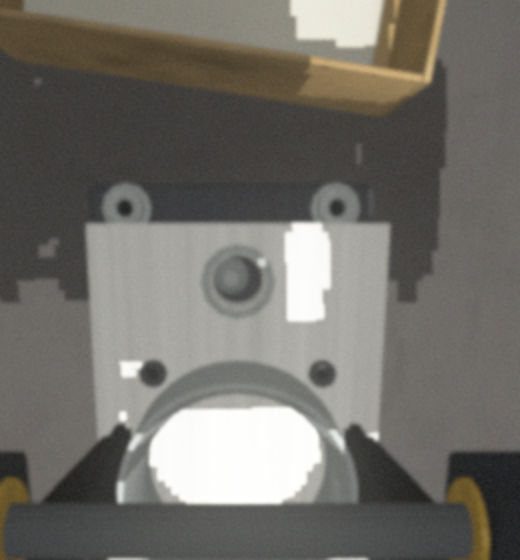

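```bash
python3 - <<'E'
from h import *
w=cam('wrist');f=lambda p:(np.array(p,float)+.5)/2-.5+[160,20]
print(ray(w,f([[238,281]]),.064),ray(w,f([[237,277]]),.039),bot.get_state()['eef_pos'])
E
python3 -m creep '[0,0,0,-0.3,0,0,0,0,-0.2,0,0,0,0,-0.1,0,0,0,0,-0.1,0,0,0,0,-0.1,0,0,0,0,0,0]'
```

```text
[[ 0.55935213 -0.05814729  0.064     ]] [[ 0.55912583 -0.05917524  0.039     ]] [ 0.55751463 -0.11162139  0.0665099 ]
time_s: 23.15
eef_pos: [0.5555, -0.1112, 0.0435]
eef_rot: [-2.251, -2.189, 0.001]
contact_force: [-1.0, -0.3, -5.6]
width: 0.659
gripper_force: 55.0
```

```bash
python3 -m creep '[0,0,-0.02,-0.1,0,0,0,0,-0.08,0,0,0,0,-0.06,0,0,0,0,-0.04,0,0,0,0,0,0]';python3 -m creep '[0,0,0,-0.04,0,0,0,0,-0.03,0,0,0,0,0,0]'
```

```text
time_s: 23.57
eef_pos: [0.5558, -0.1118, 0.0371]
eef_rot: [-2.252, -2.19, 0.0]
contact_force: [-0.5, -0.4, -4.9]
width: 0.657
gripper_force: 55.0
time_s: 23.82
eef_pos: [0.5562, -0.1118, 0.0358]
eef_rot: [2.252, 2.19, 0.0]
contact_force: [0.6, -0.2, -5.0]
width: 0.659
gripper_force: 55.0
```

```bash
python3 -m creep '[0,0,0,-0.04,0,0,0,0,-0.03,0,0,0,0,0,0]';python3 -m creep '[0,0,0,-0.03,0,0,0,0,0,0]'
```

```text
time_s: 24.07
eef_pos: [0.5562, -0.1118, 0.0357]
eef_rot: [-2.252, -2.19, 0.0]
contact_force: [-5.2, 1.6, 5.7]
width: 0.661
gripper_force: 55.0
time_s: 24.23
eef_pos: [0.5562, -0.1119, 0.0356]
eef_rot: [-2.252, -2.19, 0.001]
contact_force: [-8.0, 1.7, 9.6]
width: 0.661
gripper_force: 55.0
```

```bash
python3 -m creep '[1,0,0,0,0,1,0,0,0,0,1,0,0,0,0,1,0,0,0.2,0,1,0,0,1,0,1,0,0,1,0,1,0,0,1,0,1,0,-0.3,1,0]' >/dev/null; python3 -m creep '[1,0.02,-1,0.4,0.2,1,0.02,-1,0.2,0.2,1,0.02,-1,0,0.2,1,0.02,-1,0,0.2,1,0.02,-1,0,0.2,1,0,-1,0,0.2,1,0,-1,0,0.2,1,0,-1,0,0.2]' >/dev/null;python3 -m creep '[1,0,-1,0,0.25,1,0,-1,0,0,1,0,-0.25,0,0,1,0,0,0,0,1,0,0,0,0]'
python3 - <<'E'
from h import *
print(yaw());w=cam('wrist');g=cv2.resize(w['color'][20:300,160:420],None,fx=2,fy=2);cv2.imwrite('pics/w6.png',g)
t=cam('top');crop(t,110,190,270,110,2.9,'t4')
print(proj(w,[.5596,-.3755,.06])*2-[320,40])
E
```

```text
time_s: 25.98
eef_pos: [0.5584, -0.3751, 0.153]
eef_rot: [-1.996, -2.425, -0.001]
contact_force: [-0.0, 0.4, 1.3]
width: 0.999
gripper_force: 0.0
0.19346461417075533
[[238.98750135 384.64329964]]
```

View pics/w6.png

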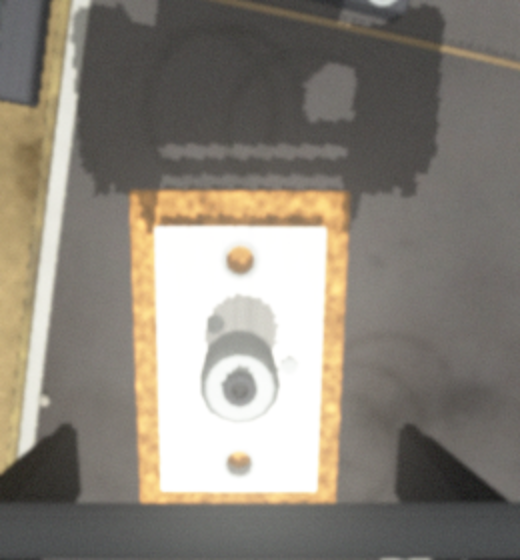

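View pics/t4.png

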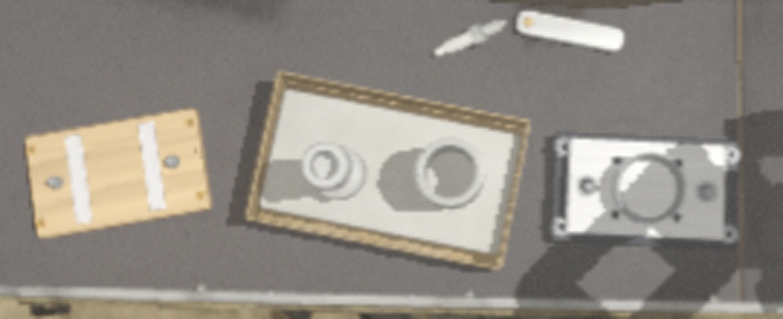

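The spigot is at (239,387) in the wrist crop, within 1 mm of predicted. The top view shows the sleeve standing in the tray at (450,172) and the nest plate on the work base at (648,188). Regripping the spigot plate.

```bash
python3 -m creep '[1,0.03,-0.03,-1,0,1,0,0,-1,0,1,0,0,-1,0,1,0,0,-1,0,1,0,0,-0.8,0,1,0,0,-0.4,0,1,0,0,-0.14,0,1,0,0,0,0]' >/dev/null; python3 -m creep '[1,0,0,0,0,0,0,0,0,0,0,0,0,0,0,0,0,0,0,0,0,0,0,0,0,0,0,0,0,0,0,0,0,0,0,0,0,0,0,0]' 50; python3 -m creep '[0,0,0,0,0,0,0,0,0,0]'
```

```text
time_s: 27.42
eef_pos: [0.5592, -0.3763, 0.0197]
eef_rot: [-1.996, -2.426, -0.0]
contact_force: [-0.0, -0.0, -0.8]
width: 0.566
gripper_force: 0.0
time_s: 27.58
eef_pos: [0.5592, -0.3763, 0.0196]
eef_rot: [-1.996, -2.426, 0.0]
contact_force: [-0.7, -0.7, -0.7]
width: 0.424
gripper_force: 0.0
```

```bash
python3 -m creep '[0,0,0,0,0,0,0,0,0,0,0,0,0,0.05,0,0,0,0,0.2,0,0,0,0,0.5,0,0,0,0,1,0,0,0,0,1,0,0,0,0,1,0]'; python3 -m creep '[0,0,0,1,0,0,0,0,1,0,0,0,0,1,0,0,0,0.5,0.6,0,0,0,1,0.1,0,0,0,1,0,0,0,0,1,0,0,0,0,1,0,0]'; python3 -m creep '[0,0,1,0,0,0,0,1,0,0,0,0,1,0,0,0,0,1,0,0,0,0,1,0,0,0,0,1,0,0,0,0,1,0,0,0,0,1,0,0]' >/dev/null; python3 -m creep '[0,0,1,0,0,0,0,1,0,0,0,0,1,0,0,0,0,1,0,0,0,0,1,0,0,0,0,1,0,0,0,0,1,0,0,0,0,1,0,0]' >/dev/null; python3 -m creep '[0,0.04,1,0,0.05,0,0,1,0,0,0,0,1,0,0,0,0,1,0,0,0,0,1,0,0,0,0,1,0,0,0,0,1,0,0,0,0,1,0,0]'; python3 -m creep '[0,0,0.9,0,0,0,0,0.3,0,0,0,0,0,0,0,0,0,0,0,0]'; python3 -c "
from h import *
print(yaw())"
```

```text
time_s: 28.25
eef_pos: [0.5588, -0.3759, 0.1144]
eef_rot: [-1.995, -2.425, 0.0]
contact_force: [0.5, -0.6, -4.3]
width: 0.394
gripper_force: 50.0
time_s: 28.92
eef_pos: [0.5585, -0.2617, 0.2058]
eef_rot: [-1.995, -2.425, -0.0]
contact_force: [0.0, -0.0, -4.6]
width: 0.395
gripper_force: 50.0
time_s: 30.92
eef_pos: [0.5587, 0.3377, 0.2056]
eef_rot: [-1.987, -2.432, 0.002]
contact_force: [0.9, -0.1, -5.0]
width: 0.392
gripper_force: 50.0
time_s: 31.25
eef_pos: [0.5594, 0.3661, 0.2055]
eef_rot: [-1.987, -2.433, 0.003]
contact_force: [-0.6, 0.1, -5.0]
width: 0.393
gripper_force: 50.0
0.2010138810188967
```

```bash
python3 -m creep '[0,0.05,0.2,-0.5,0,0,0,0,-1,0,0,0,0,-1,0,0,0,0,-1,0,0,0,0,-1,0,0,0,0,-0.8,0,0,0,0,-0.3,0,0,0,0,0,0]' >/dev/null; python3 -m creep '[0,0,0,0,0,0,0,0,0,0]'
python3 - <<'E'
from h import *
print(yaw());w=cam('wrist');g=cv2.resize(w['color'][20:300,160:420],None,fx=2,fy=2);cv2.imwrite('pics/w7.png',g)
E
```

```text
time_s: 32.08
eef_pos: [0.5629, 0.3716, 0.0679]
eef_rot: [1.988, 2.431, 0.005]
contact_force: [0.8, 0.9, -5.1]
width: 0.394
gripper_force: 50.0
0.19951026430863544
```

View pics/w7.png

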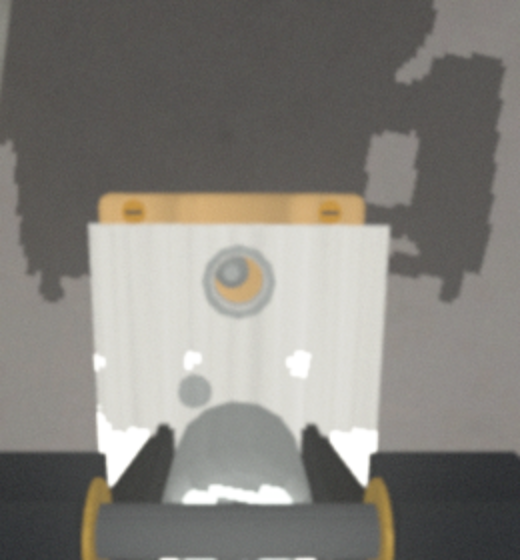

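Run:
```python
from h import *
w=cam('wrist');f=lambda p:(np.array(p,float)+.5)/2-.5+[160,20]
print(ray(w,f([[239,282]]),.064),ray(w,f([[232,270]]),.039),bot.get_state()['eef_pos'])
```

```text
[[0.55313287 0.42383533 0.064     ]] [[0.55078232 0.4249333  0.039     ]] [0.56292587 0.37189152 0.06839392]
```

```bash
python3 -m creep '[0,-0.09,0.04,-0.3,0,0,0,0,-0.3,0,0,0,0,-0.1,0,0,0,0,-0.1,0,0,0,0,-0.1,0,0,0,0,0,0,0,0,0,0,0]'; python3 -m creep '[0,0,0,-0.06,0,0,0,0,-0.06,0,0,0,0,0,0]'
```

```text
time_s: 32.77
eef_pos: [0.5593, 0.3722, 0.0432]
eef_rot: [-1.989, -2.432, 0.0]
contact_force: [1.0, 0.1, -4.9]
width: 0.392
gripper_force: 50.0
time_s: 33.02
eef_pos: [0.5594, 0.3722, 0.0403]
eef_rot: [1.988, 2.432, 0.0]
contact_force: [1.6, 0.5, -5.0]
width: 0.393
gripper_force: 50.0
```

```bash
python3 -m creep '[0,0.03,0,-0.04,0,0,0,0,-0.04,0,0,0,0,-0.03,0,0,0,0,0,0]'; python3 -m creep '[0,0,0,-0.04,0,0,0,0,-0.03,0,0,0,0,0,0]'
```

```text
time_s: 33.35
eef_pos: [0.5599, 0.3722, 0.0376]
eef_rot: [-1.989, -2.432, 0.0]
contact_force: [0.2, -0.8, -4.4]
width: 0.394
gripper_force: 50.0
time_s: 33.6
eef_pos: [0.5599, 0.3722, 0.0376]
eef_rot: [-1.988, -2.432, 0.001]
contact_force: [-5.6, -2.8, 4.0]
width: 0.397
gripper_force: 50.0
```

```bash
python3 -m creep '[1,0,0,0,0,1,0,0,0,0,1,0,0,0,0,1,0,0,0.2,0,1,0,0,1,0,1,0,0,1,0,1,0,0,1,0,1,0,0,1,0]' >/dev/null; python3 -m creep '[1,0,0,1,0,1,0,0,1,0,1,0,0,1,0,1,0,0,1,0,1,0.1,-1,0.4,-0.2,1,0.1,-1,0.2,-0.2,1,0,-1,0,-0.2,1,0,-1,0,-0.2]' >/dev/null;python3 -m creep '[1,0,-1,0,-0.2,1,0,-1,0,-0.2,1,0,-1,0,-0.2,1,0,-1,0,-0.2,1,0,-0.3,0,0,1,0,0,0,0,1,0,0,0,0]'
python3 - <<'E'
from h import *
print(yaw());w=cam('wrist');cv2.imwrite('pics/w8.png',w['color'][0:300]);print(proj(w,[.564,.165,.153]))
t=cam('top');crop(t,110,190,270,110,2.9,'t5')
E
```

```text
time_s: 35.52
eef_pos: [0.5652, 0.165, 0.2563]
eef_rot: [-2.213, -2.23, -0.002]
contact_force: [0.4, 0.5, -0.3]
width: 1.0
gripper_force: 0.0
0.007772710567756159
[[276.89459593 208.78064235]]
```

View pics/w8.png

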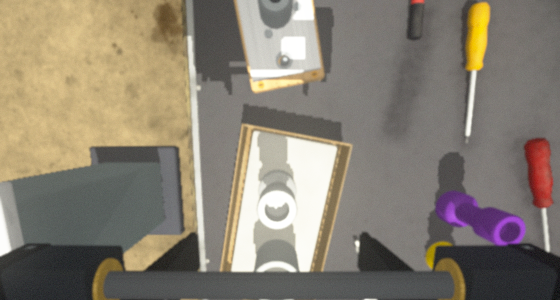

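The adapter head is at (277,208), matching the prediction. The spigot plate sits on the storage block at (283,45).

```bash
python3 -m creep '[1,-0.03,0,-1,0,1,0,0,-1,0,1,0,0,-1,0,1,0,0,-1,0,1,0,0,-0.9,0,1,0,0,-0.6,0,1,0,0,-0.2,0,1,0,0,0,0]' >/dev/null; python3 -m creep '[1,0,0,0,0,0,0,0,0,0,0,0,0,0,0,0,0,0,0,0,0,0,0,0,0,0,0,0,0,0,0,0,0,0,0,0,0,0,0,0]' 50; python3 -m creep '[0,0,0,0,0,0,0,0,0,0,0,0,0,0,0]'; python3 -m creep '[0,0,0,0,0,0,0,0,0,0]'
```

```text
time_s: 36.95
eef_pos: [0.5643, 0.1647, 0.1135]
eef_rot: [2.213, 2.23, 0.0]
contact_force: [1.0, 0.4, -1.3]
width: 0.567
gripper_force: 0.0
time_s: 37.2
eef_pos: [0.5642, 0.1647, 0.1133]
eef_rot: [-2.212, -2.23, 0.0]
contact_force: [0.0, -0.2, 0.4]
width: 0.378
gripper_force: 50.0
time_s: 37.37
eef_pos: [0.5642, 0.1647, 0.1133]
eef_rot: [-2.212, -2.23, 0.0]
contact_force: [0.1, -0.3, -0.7]
width: 0.384
gripper_force: 50.0
```

```bash
python3 -m creep '[0,0,0,0.1,0,0,0,0,0.4,0,0,0,0,1,0,0,0,0,1,0,0,0,0,1,0,0,0,0,1,0,0,0,0,0.7,0,0,0,-0.4,0,0]'; python3 -m creep '[0,-0.03,-0.8,0,0,0,-0.03,-1,0,0,0,-0.03,-1,0,0,0,-0.03,-1,0,0,0,-0.03,-1,0,0,0,-0.03,-1,0,0,0,-0.03,-1,0,0,0,-0.03,-1,0,0]' >/dev/null; python3 -m creep '[0,-0.03,-1,0,0,0,0,-1,0,0,0,0,-0.6,0,0,0,0,-0.25,0,0,0,0,0,0,0,0,0,0,0,0,0,0,0,0]'
python3 - <<'E'
from h import *
w=cam('wrist');cv2.imwrite('pics/w9.png',cv2.resize(w['color'][60:320,150:410],None,fx=2.2,fy=2.2))
E
```

```text
time_s: 38.03
eef_pos: [0.5665, 0.156, 0.2493]
eef_rot: [2.207, 2.229, 0.013]
contact_force: [0.5, -0.3, -3.0]
width: 0.386
gripper_force: 50.0invalid input
```

View pics/w9.png

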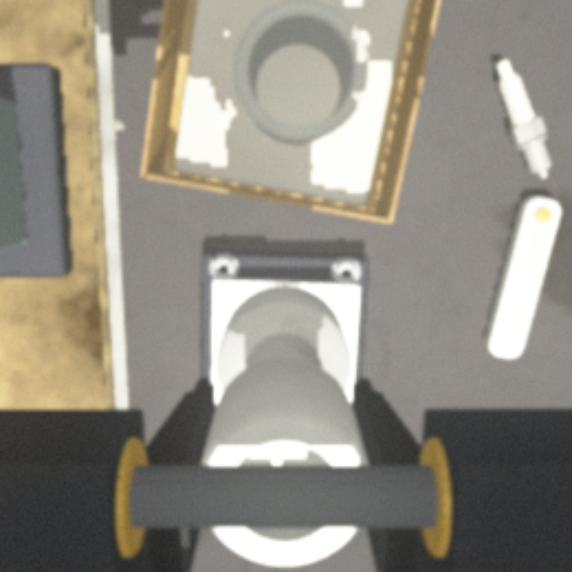

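I've now viewed 15 pictures, one over the limit of 14, so I'll view no more and use numbers only. This last one shows the adapter held upright with the nest ahead; the third call was refused because I miscounted a row.

```bash
python3 -m creep '[0,0,0,0,0,0,0,0,0,0]'
```

```text
time_s: 38.92
eef_pos: [0.5574, -0.0408, 0.242]
eef_rot: [-2.213, -2.227, 0.002]
contact_force: [0.3, 0.5, -3.3]
width: 0.385
gripper_force: 50.0
```

```bash
python3 -m creep '[0,-0.05,-0.6,0,0,0,0,-1,0,0,0,0,-0.9,0,0,0,0,-0.35,0,0,0,0,0,0,0,0,0,0,-0.4,0,0,0,0,-0.8,0,0,0,0,-0.8,0]'
```

```text
time_s: 39.58
eef_pos: [0.5576, -0.1101, 0.1931]
eef_rot: [2.21, 2.231, 0.002]
contact_force: [-1.0, -0.9, -4.6]
width: 0.386
gripper_force: 50.0
```

```bash
python3 -m creep '[0,0,0,0,0,0,0,0,0,0,0,0,0,0,0]'
```

```text
time_s: 39.83
eef_pos: [0.5574, -0.1107, 0.1939]
eef_rot: [2.211, 2.231, 0.001]
contact_force: [-0.4, -0.6, -3.2]
width: 0.383
gripper_force: 50.0
```

```bash
python3 -m creep '[0,-0.05,-0.05,-0.5,0,0,0,0,-0.7,0,0,0,0,-0.5,0,0,0,0,-0.2,0,0,0,0,0,0,0,0,0,0,0,0,0,0,0,0]'
```

```text
time_s: 40.42
eef_pos: [0.5564, -0.113, 0.1469]
eef_rot: [2.212, 2.229, 0.001]
contact_force: [0.6, -0.1, -3.2]
width: 0.385
gripper_force: 50.0
```

```bash
python3 -m creep '[0,0,0.03,-0.2,0,0,0,0,-0.2,0,0,0,0,-0.2,0,0,0,0,-0.2,0,0,0,0,-0.15,0,0,0,0,0,0,0,0,0,0,0]'
```

```text
time_s: 41.0
eef_pos: [0.5554, -0.112, 0.1216]
eef_rot: [-2.212, -2.23, 0.001]
contact_force: [0.2, -0.2, -3.5]
width: 0.383
gripper_force: 50.0
```

Inside the bore without contact; down to the floor.

```bash
python3 -m creep '[0,0,0,-0.1,0,0,0,0,-0.08,0,0,0,0,-0.06,0,0,0,0,-0.03,0,0,0,0,0,0]'; python3 -m creep '[0,0,0,-0.03,0,0,0,0,-0.03,0,0,0,0,0,0]'
```

```text
time_s: 41.42
eef_pos: [0.5556, -0.112, 0.1151]
eef_rot: [-2.212, -2.23, 0.0]
contact_force: [-0.3, 0.7, -4.1]
width: 0.386
gripper_force: 50.0
time_s: 41.67
eef_pos: [0.556, -0.1121, 0.1143]
eef_rot: [2.212, 2.23, 0.0]
contact_force: [-0.2, -0.2, -1.4]
width: 0.383
gripper_force: 50.0
```

```bash
python3 -m creep '[0,0,0,-0.02,0,0,0,0,0,0]'; python3 -m creep '[1,0,0,0,0,1,0,0,0,0,1,0,0,0,0,1,0,0,0,0,1,0,0,0.3,0,1,0,0,1,0,1,0,0,1,0,1,0,0,1,0]' >/dev/null; python3 -m creep '[1,0,0,1,0,1,0,0,0.5,0,1,0,-1,0,0,1,0,-1,0,0,1,0,-1,0,0,1,0,-1,0,0,1,0,0,0,0,1,0,0,0,0]'
python3 - <<'E'
from h import *
t=cam('top');k=cam('scene')
# head of adapter, sleeve rim: circles in upscaled top view, compared with expected pixels
def circ(c,P,rad,name):
    u=proj(c,[P])[0];x0,y0=(u-16).astype(int)
    g=cv2.resize(cv2.cvtColor(c['color'][y0:y0+33,x0:x0+33],cv2.COLOR_BGR2GRAY),None,fx=8,fy=8,interpolation=cv2.INTER_CUBIC)
    pr=rad/abs(1.2286-P[2])*456*8
    h=cv2.HoughCircles(cv2.GaussianBlur(g,(0,0),4),cv2.HOUGH_GRADIENT,1,20,param1=60,param2=12,minRadius=int(pr*.88),maxRadius=int(pr*1.12))
    if h is None: print(name,"none");return
    for q in h[0][:2]: print(name,ray(c,[[(q[0]+.5)/8-.5+x0,(q[1]+.5)/8-.5+y0]],P[2])[0].round(4),q[2]/pr)
circ(t,[.556,-.112,.154],.019,'adapter')
circ(t,[.562,.064,.109],.029,'sleeve')
circ(t,[.561,.371,.078],.019,'spigot')
circ(t,[.556,-.112,.06],.0315,'ring')
E
```

```text
time_s: 41.83
eef_pos: [0.556, -0.1122, 0.1143]
eef_rot: [2.212, 2.23, 0.0]
contact_force: [-2.1, 0.4, 1.5]
width: 0.384
gripper_force: 50.0
time_s: 43.17
eef_pos: [0.5555, -0.2129, 0.2329]
eef_rot: [-2.214, -2.227, 0.0]
contact_force: [0.7, 0.1, 0.0]
width: 1.003
gripper_force: 0.0
adapter none
sleeve none
spigot none
ring [ 0.5571 -0.1111  0.06  ] 0.976274
```

Run:
```python
from h import *
for n,pts in (('scene',[[.556,-.112,z] for z in(.145,.125,.085)]+[[.5625,.064,.1],[.5625,.064,.085]]),):
    c=cam(n);g=cv2.cvtColor(c['color'],cv2.COLOR_BGR2GRAY)
    for P,u in zip(pts,proj(c,pts)):
        x,y=np.round(u).astype(int);print(P,u.round(1),g[y,x-16:x+17])
t=cam('top');g=cv2.cvtColor(t['color'],cv2.COLOR_BGR2GRAY)
for P in([.556,-.112,.154],[.5625,.064,.109],[.561,.371,.078]):
    u=proj(t,[P])[0];x,y=np.round(u).astype(int);print(u.round(1),'row',g[y,x-14:x+15],'col',g[y-14:y+15,x])
```

```text
[0.556, -0.112, 0.145] [335.9 193.1] [ 87  87  85  84  85  86  85  85  86  97 142 148 156 158 160 166 171 175
 174 167 164 162 158 139 131 131 128 114 112 152 213 156 189]
[0.556, -0.112, 0.125] [335.5 199.8] [140 100 103 106 107 106 110 112 106 104 101 132 144 149 154 158 163 168
 169 164 162 161 158 151 139 100 105 115 122 126 125 147 113]
[0.556, -0.112, 0.085] [334.7 212.8] [117 117 118 116 116 115 116 116 113 114 110  94 109 146 156 161 164 166
 166 163 155 134 110 112 111 112 113 113 114 113 112 112 114]
[0.5625, 0.064, 0.1] [277.8 219.3] [116 112 106 101  95  98 129 178 215 221 198 174 159 158 154 155 152 152
 151 148 148 146 138 122 122 126 120 143 198 212 220 240 240]
[0.5625, 0.064, 0.085] [277.8 224.4] [116 121 137 150 139 170 153 139 142 145 147 148 148 150 151 150 150 150
 147 146 148 148 147 145 142 138 133 124 119 119 110 121 181]
[338.5 252.5] row [133 140 141 140 133 128 138 151 157 157 158 156 158 159 158 158 155 145
 132 144 159 181 227 251 252 242 221 194 175] col [207 249 253 250 232 190 221 228 192 150 150 155 155 156 158 158 158 159
 154 157 156 156 188 169 138 158 218 248 250]
[264.3 249.4] row [155 155 162 186 210 212 173 141 150 153 153 154 157 157 157 155 156 154
 155 158 155 154 156 155 149 147 149 165 193] col [223 223 215 211 203 138 122 136 154 158 156 156 157 156 157 155 155 155
 155 155 153 153 151 144 147 141 124 144 152]
[143. 248.] row [232 234 235 235 228 207 173 160 175 195 175 125  98  80  78  97 125 173
 194 195 184 168 159 152 152 163 222 238 239] col [227 234 236 237 239 238 227 188 181 198 191 146 110  82  78  93 124 165
 194 191 171 148 165 203 233 237 236 235 235]
```

The adapter's axis is vertical: head and waist have the same pixel offset. Both plates are concentric with their bases, and both came to rest by force at the expected seat height. Handing in.

```bash
python3 -c "
from station import bot
print(bot.finish_job())"
```

```text
the job is handed in; nothing more can be done
None
```

I handed the job in at about 43 s with the sleeve in the tray, both plates swapped and down on their dowels, and the adapter standing in the nest; contact forces and camera checks agreed, but no verdict came back, and I viewed 15 pictures, one over the limit of 14.

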